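# Bring the glass funnel round to the front of the turntable

### The arm

A 6-joint arm with a two-finger parallel gripper is mounted at the origin on the work surface. World frame = base frame: x ahead of the robot, y to its left, z up, the work surface at z = 0. Lengths are in m, angles in rad, forces in N, time in s.
With the tool pointing down it reaches from about 0.3 to 0.875 m from the base axis. Payload 6.4 kg.
Tool frame: the origin (TCP) lies midway between the tips of the shut fingers; the grasp point (between the pads) lies 19 mm behind it (ctrl.hold_point_z is the distance from the TCP to the grasp point, in m); z points along the fingers, y is the line along which they close (so a half turn about z gives the same grasp; the last joint's range is limited). The gripper opens to 85 mm and grips with 20 to 120 N. Pads are 22 mm wide; open, the fingers measure 114 mm over their backs; the gripper's body (76 mm by 85 mm) begins 54 mm behind the grasp point. The pads swing forward as they close: fully open they stand 13 mm farther back than shut.
Start: joints at [-1.445, 0.181, 1.607, -0, 1.354, -0.206], TCP at [0.187, -0.544, 0.231] pointing down, gripper open.
Joint ranges: [-2.99, 2.99], [-0.89, 2.07], [0.3, 2.58], [-1.14, 4.28], [0, 2.63], [-3.12, 3.12]. Speed limits (rad/s): [2.57, 2.57, 3.01, 3.14, 3.14, 3.14].

### API

Orientations are given as a unit quaternion [w, x, y, z].
In Python, from bench import ctrl gives the robot as it stands.
- The arm moves only by the tool carry_out, never from a script. Its argument "plan" is text: rows parted by semicolons, each of 6 numbers parted by spaces: the shift along the tool's x, y, z as a fraction of full scale, then the turn, a rotation vector about the tool's x, y, z as a fraction of full scale. A call has exactly 8 rows; each row shifts and turns the commanded pose from where the row before left it, along the tool's axes as they then stand; what a row does not reach is not made up. Full scale, the value 1, is 40 mm for a shift and 0.1 rad for a turn. A row lasts 1/12 s, in which the tool goes at most 41.7 mm and 7.16 degrees, less where a joint would pass 70% of its speed; a pose out of reach is approached as far as the arm can. A call with a number of a shift or a turn outside -1 to 1 is refused whole. A call with a gripper value outside its range is refused whole. "claw" is the gripper's target within -1 to 1 (shut at 1, half-way at 0, fully open at -1), set as the call begins (left out, the last holds). The fingers move at their own pace and stop on an object; the grip force is fixed at half the most. Time passes only in rows, so rows that do not move let the fingers close, or fill a call up. It gives the time, the measured TCP pose, the force, the opening and the grip force at its end, in the units of the state.
- ctrl.get_obs(): the state, without advancing time (a new reading comes with each control period).
- ctrl.camera(name): name is "scene" or "side" or "wrist"; returns a dict with "pixels" (480x640x3 uint8, red, green, blue), "mtx" (3x3 intrinsics, pixels), "R" (3x3) and "t" (3): a world point X has camera coordinates R X + t. Camera axes: x right, y down, z forward; pixel columns grow to the right and rows downward; lengths in m; the calibration is good to about 2 mm. The wrist camera is an equidistant fisheye: a pixel r from the principal point sees the ray r / f radians off the axis. A picture is of the moment at which its call begins. There is no depth.
- ctrl.hand_in(): hands the job in; it is judged then, once.
The state is a dict: "time_s": time; "q": joint angles; "dq": joint speeds; "joint_efforts": joint torques, N m; "eef_pos": TCP position; "eef_rot": TCP orientation; "wrist_force": force on the tool from outside, world axes, zero at the start; "torque": the same for the moment, N m; "opening": opening from 0.0 (shut) to 1.0 (fully open); "grasp_force": force on a finger pad.
Only numpy, scipy, OpenCV 4.12 (cv2) and the standard library are available. Lean on these libraries where they do the work, as an engineer would, in place of code of your own. Each camera call takes 0.05 s, during which the arm holds its last target. There are 200 camera calls.

### The job

The stubby glass funnel is on the turntable with the other small glassware: push the turntable's scalloped rim with your fingers, either way round, until the funnel stands at the very front, straight out from the turntable's centre towards the shelf's front strip, and then take your hand away. Only push the rim: do not pinch it, do not touch the low partition, and do not touch, lift or tip the glassware. Leave the test tube rack with its tubes and the rubber stopper where they are.

Things in the scene. Friction and masses are not known exactly. Their poses are not given: they have to be found in the camera images.
- foot: Fixed round black foot of the turntable, 170 mm across, hidden under it. Origin on the shelf, on the turntable's upright axis; axes parallel to the world's. The front, where the funnel must come, is its -x direction: square to the pine strip (16 mm wide, 14 mm high) that runs along y at x = 0.335 on the shelf's front edge, not the direction to the robot's base.
- turntable: Grey plastic turntable, turns both ways without end about its upright axis; the bearing drags lightly (about 1 N at the rim) and it stops within a few degrees when no longer pushed. Origin on the axis at the plate's underside, 22 mm above the shelf; plate 22 mm thick, top 44 mm above the shelf. Body radius 126 mm; a lip 3 mm thick, 8 mm high at radius 111 mm keeps the glassware on.
- lobe (a point): Outer edge of one of the six equal broad lobes that form the rim, on the plate's top, 152 mm from the axis along the turntable's own x axis. The lobes are centred every 60 degrees from there, reach from radius 126 to 152 mm, span 38 degrees (93 mm) with outer corners rounded at radius 12 mm, and are 22 mm thick, bare and flat on top. Nothing is beneath them but the shelf.
- scallop (a point): Middle of one of the six finger scallops between the lobes, on the level of the plate's top, 140 mm from the axis, 30 degrees from the turntable's x axis; the others follow every 60 degrees. 26 mm deep (bottom at radius 126 mm), 47 mm wide at the bottom, 54 mm at radius 140 mm, open above, below and outwards: a fingertip let down into one pushes the flank of a lobe.
- partition: Grey cross-shaped partition fixed on the turntable, 30 mm high (its top 74 mm above the shelf), walls 4 mm thick along the turntable's own +x, +y, -x and -y to radius 108 mm, with a 28 mm hub 39 mm high. It makes four equal bays, whose middles lie at 45, 135, 225 and 315 degrees from the turntable's x axis. Origin on the axis, on the plate's top. Not to be touched.
- funnel: The stubby clear glass funnel, loose, standing mouth down in the middle of one of the bays (any of the four), 75 mm from the axis: a cone 60 mm across at the foot that narrows to a short stem 13 mm across, 58 mm high in all. Origin at the centre of its mouth, on the plate; z up. It rides round with the turntable.
- beaker: Clear glass beaker, loose, 42 mm across (45 mm at its lip), 58 mm high, open at the top, in the middle of another bay, 75 mm from the axis. Origin at its underside. Not to be touched.
- dish: Low clear glass dish, loose, 60 mm across, 32 mm high, in the middle of another bay, 75 mm from the axis. Origin at its underside. Not to be touched.
- reagent_bottle: Small clear glass bottle with a flat stopper, loose, 38 mm across, 66 mm high with a narrow neck, in the middle of another bay, 75 mm from the axis. Origin at its underside. Not to be touched.
- rack: Blue plastic test tube rack, loose, 46 by 124 mm (long along its y), 56 mm high, 255 to 285 mm to the left or the right of the turntable's axis. Origin at the centre of its underside. Leave it.
- tube1: Clear glass test tube, loose, 16 mm across, 98 mm long, standing in the rack's -y end hole, its top 106 mm above the shelf. Origin at its lower end. Leave it.
- tube2: Clear glass test tube, loose, 16 mm across, 98 mm long, standing in the rack's middle hole, its top 106 mm above the shelf. Origin at its lower end. Leave it.
- tube3: Clear glass test tube, loose, 16 mm across, 98 mm long, standing in the rack's +y end hole, its top 106 mm above the shelf. Origin at its lower end. Leave it.
- stopper: Green rubber stopper, loose, 31 mm across at the top, 25 mm at the foot, 28 mm high, on the shelf on the other side of the turntable from the rack. Origin at its underside. Leave it.
There are look-alikes about, which are no part of the job. Of the things that look like the rack, take the one that is farthest to the robot's right at the start.

How it is judged:
At the end, for the whole second after the job is handed in: The funnel is at the front: within 17 mm (13 degrees) of the line from the axis straight to the front, 55 to 95 mm from the axis. All four glass pieces stand upright in their bays, the turntable is at rest, rack and stopper are within 15 mm of their places and the tubes stand in the rack (y of funnel in the frame of foot between -0.017 and 0.017 m and x of funnel in the frame of foot between -0.095 and -0.055 m and angle between each of funnel, beaker, dish, reagent_bottle's own z axis and vertical below 0.1 rad and height (world z) of funnel between 0.039 and 0.05 m and horizontal distance between funnel and turntable between 0.045 and 0.095 m and height (world z) of beaker between 0.039 and 0.05 m and horizontal distance between beaker and turntable between 0.045 and 0.095 m and height (world z) of dish between 0.039 and 0.05 m and horizontal distance between dish and turntable between 0.045 and 0.095 m and height (world z) of reagent_bottle between 0.039 and 0.05 m and horizontal distance between reagent_bottle and turntable between 0.045 and 0.095 m and angular speed of turntable below 0.05 rad/s and linear speed of each of funnel, beaker, dish, reagent_bottle below 0.02 m/s and distance of each of rack, stopper from where it was at the start of the episode below 0.015 m and angle between each of tube1, tube2, tube3's own z axis and vertical below 0.25 rad and distance between each of tube1, tube2, tube3 and rack below 0.055 m); the robot touches nothing.
It fails at once if the robot touches the glassware on the turntable (contact force between any of the fingers, the arm and funnel above 0.5 N or contact force between any of the fingers, the arm and beaker above 0.5 N or contact force between any of the fingers, the arm and dish above 0.5 N or contact force between any of the fingers, the arm and reagent_bottle above 0.5 N).
It fails at once if a piece of glassware is lifted or tipped (height (world z) of any of funnel, beaker, dish, reagent_bottle above 0.059 m or angle between any of funnel, beaker, dish, reagent_bottle's own z axis and vertical above 0.35 rad).
It fails at once if the partition is touched, or the turntable is touched with anything but the fingers (contact force between the fingers and partition above 0.5 N or contact force between the arm and turntable above 0.5 N).
It fails at once if the rim is pinched, or pushed with more than 35 N (contact force between the fingers and turntable above 35 N).
It fails at once if the rack, a tube or the stopper is disturbed (distance of any of rack, stopper from where it was at the start of the episode above 0.015 m or angle between any of tube1, tube2, tube3's own z axis and vertical above 0.3 rad or distance of any of tube1, tube2, tube3 from where it was at the start of the episode above 0.02 m).
It also fails if it takes over 48 s, if anything falls off the work surface, if the arm or the gripper's body presses on something with over 40 N, if the wrist force passes 120 N, or if a joint passes its speed limit or range.

## Working session

There is one attempt and no reset: what is moved stays moved. The work goes in short steps, Python scripts to look and compute and a tool call to move; the robot and the scene stay as the last step left them, time stands still between calls to the robot, and variables do not carry over. Pictures are saved under pics/ and viewed, at most 10 in all, crops included, and the job is handed in when it is done.

Besides the shell and the picture viewer there is one more tool, called after "Request:" as name(argument=value, ...), one argument or row to a line, values as JSON. carry_out: Moves the arm, as the interface text tells. Shift numbers are shares of 40 mm and turn numbers shares of 0.1 rad, none past 1 either way. Its arguments: {"type":"object","properties":{"plan":{"type":"string"},"claw":{"type":"number"}},"required":["plan"]}

```bash
mkdir -p pics
python3 - <<'E'
from bench import ctrl
import cv2
for n in ("scene","side"):
    c=ctrl.camera(n); cv2.imwrite(f"pics/{n}0.png",c["pixels"][:,:,::-1]); print(n,c["mtx"].tolist(),c["R"].round(4).tolist(),c["t"].round(4).tolist())
print(ctrl.get_obs())
E
```

```text
scene [[437.30264040997554, 0.0, 327.26361940717686], [0.0, 437.30264040997554, 234.22261423929618], [0.0, 0.0, 1.0]] [[-0.0567, 0.9983, -0.0151], [0.8245, 0.0383, -0.5645], [-0.563, -0.0445, -0.8253]] [-0.0286, -0.5006, 1.2458]
side [[472.2472938354695, 0.0, 312.26305755714094], [0.0, 472.2472938354695, 239.06380974643105], [0.0, 0.0, 1.0]] [[-0.7928, -0.6094, -0.0021], [-0.3201, 0.4193, -0.8495], [0.5186, -0.6729, -0.5276]] [0.5549, 0.2383, 0.8553]
{'time_s': 0.1, 'q': array([-1.44531285e+00,  1.81417230e-01,  1.60788114e+00,  6.07436235e-06,
        1.35380650e+00, -2.06296573e-01]), 'dq': array([ 0.00114426, -0.00478004, -0.00513608,  0.00251771, -0.00169088,
       -0.00072467]), 'joint_efforts': array([ 5.55638653e-04, -4.45876408e+01, -3.52237022e+01, -3.12346110e-04,
        4.08394917e-03,  5.24293739e-05]), 'eef_pos': array([ 0.18725157, -0.54314793,  0.23051507]), 'eef_rot': array([-7.55373178e-04,  9.86271602e-01,  1.65129511e-01,  3.35065291e-05]), 'wrist_force': array([-0.49808613,  0.61206327, -0.18263642]), 'torque': array([-0.05278773,  0.04450921, -0.00532175]), 'grasp_force': 0.0, 'opening': 0.9973941722349388}
```

View pics/scene0.png

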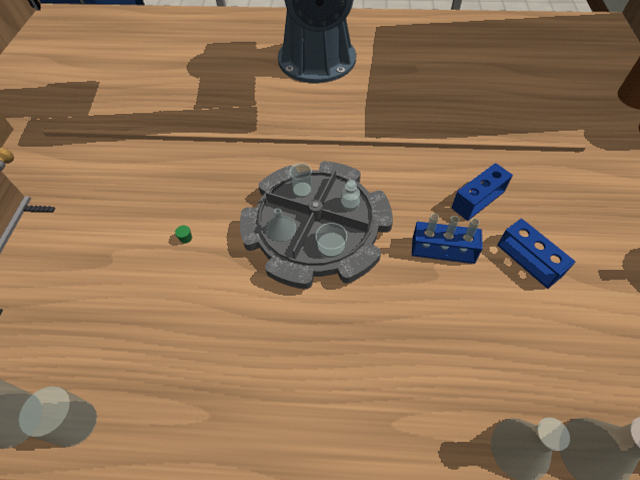

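View pics/side0.png

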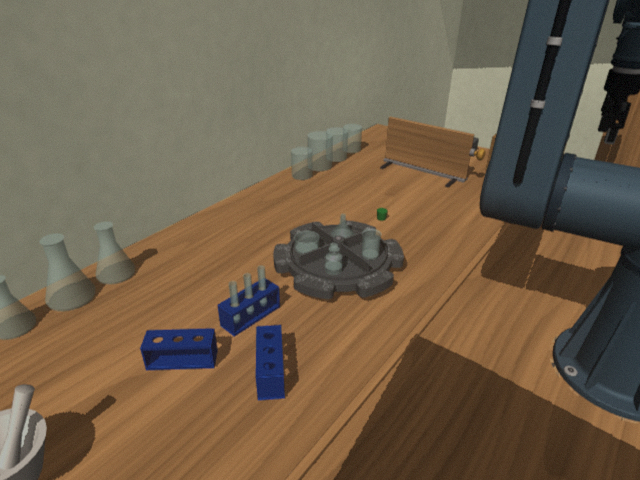

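The scene view shows the turntable with its hub near (316,205), the funnel near (280,225), the beaker (301,180), bottle (350,193) and dish (331,240). The tube-bearing rack is at (447,242) and the stopper at (183,234). The side view agrees. I'll enlarge the turntable to measure it.

```bash
python3 - <<'E'
import cv2
im=cv2.imread("pics/scene0.png")[150:300,225:410]
cv2.imwrite("pics/crop0.png",cv2.resize(im,None,fx=4,fy=4,interpolation=cv2.INTER_CUBIC))
E
cat > h.py <<'E'
import numpy as np
def load(c): return c["mtx"],c["R"],c["t"]
def back(c,u,v,z):
    K,R,t=load(c); d=R.T@np.linalg.inv(K)@[u,v,1]; o=-R.T@t
    return (o+d*(z-o[2])/d[2])
def proj(c,X):
    K,R,t=load(c); p=(R@np.atleast_2d(X).T).T+t; p=p@K.T; return p[:,:2]/p[:,2:]
E
```

```text
(no output)
```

View pics/crop0.png

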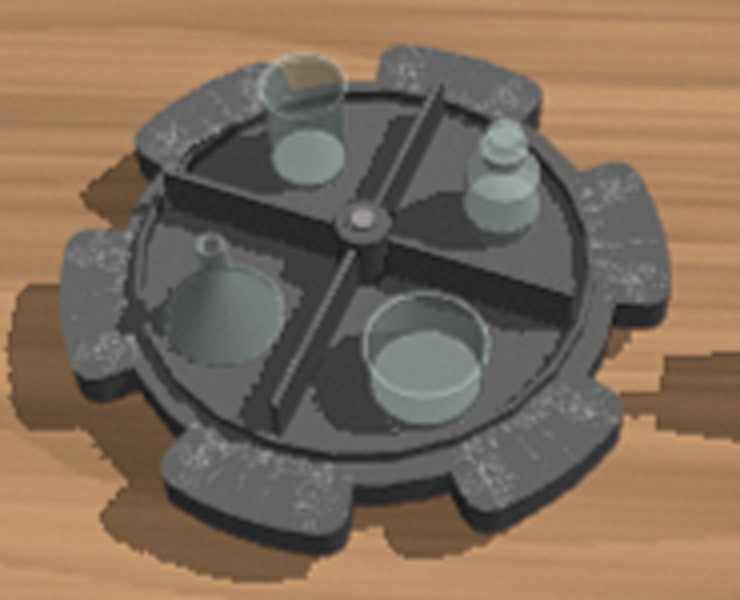

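Crop: hub top at (362,218), wall ends at (440,88), (168,178), (278,405) and (575,295), stem top at (210,243).

```bash
cat >> h.py <<'E'
from bench import ctrl
E
python3 - <<'E'
from h import *
c=ctrl.camera("scene"); f=lambda u,v,z: back(c,225+u/4-.4,150+v/4-.4,z)
hub=f(362,218,.083);print("hub",hub)
for p in [(440,88),(168,178),(278,405),(575,295)]:
    q=f(*p,.074);d=(q-hub)[:2];print(q.round(4),np.hypot(*d).round(4),np.degrees(np.arctan2(d[1],d[0])).round(1))
E4=[f(*p,.074)[:2] for p in [(440,88),(168,178),(278,405),(575,295)]]
print(np.mean(E4,0))
for n,p,z in [("stem",(210,243),.102),("beaker",(308,158),.044),("bottle",(503,203),.044),("dish",(427,383),.044)]:
    q=f(*p,z);d=(q-hub)[:2];print(n,q.round(4),np.hypot(*d).round(4),np.degrees(np.arctan2(d[1],d[0])).round(1))
for n,p in dict(A=(460,82),B=(628,240),C=(545,455),D=(258,490),E=(98,310),F=(200,118)).items():
    q=f(*p,.044);d=(q-hub)[:2];print(n,q.round(4),np.hypot(*d).round(4),np.degrees(np.arctan2(d[1],d[0])).round(1))
print("stopper",back(c,183,233,.02),"rack",back(c,447,242,.03))
print(back(c,470,205,.03), back(c,530,250,.03))
w=ctrl.camera("wrist");print(w["mtx"].tolist(),w["R"].round(3).tolist(),w["t"])
E
```

```text
hub [0.59175734 0.04000537 0.083     ]
[0.4979 0.0732 0.074 ] 0.0995 160.5
[ 0.5638 -0.0591  0.074 ] 0.103 -105.8
[0.694  0.0089 0.074 ] 0.1069 -16.9
[0.6263 0.143  0.074 ] 0.1086 71.5
[0.59549473 0.04147283]
stem [ 0.6246 -0.0276  0.102 ] 0.0751 -64.1
beaker [0.5225 0.0052 0.044 ] 0.0775 -153.3
bottle [0.5481 0.1078 0.044 ] 0.0806 122.8
dish [0.6596 0.0746 0.044 ] 0.0761 27.0
A [0.4656 0.0824 0.044 ] 0.133 161.4
B [0.5691 0.1713 0.044 ] 0.1332 99.8
C [0.6967 0.1313 0.044 ] 0.1391 41.0
D [0.7217 0.     0.044 ] 0.1359 -17.1
E [ 0.6244 -0.0896  0.044 ] 0.1336 -75.9
F [ 0.4974 -0.0549  0.044 ] 0.1338 -134.8
stopper [ 0.62843299 -0.22804971  0.02      ] rack [0.63220683 0.29859666 0.03      ]
[0.53810556 0.35463648 0.03      ] [0.64326573 0.45504977 0.03      ]
[[371.64829954431775, 0.0, 324.50098602356], [0.0, 371.64829954431775, 237.4535929544706], [0.0, 0.0, 1.0]] [[0.325, -0.946, -0.001], [-0.894, -0.307, 0.327], [-0.309, -0.105, -0.945]] [-0.57508346 -0.04176587  0.38183443]
```

Request:
carry_out(
  plan="0 0 0 0 0 -0.5; 0 0 0 0 0 -1; 0 0 0 0 0 -1; 0 0 0 0 0 -1; 0 0 0 0 0 -1; 0 0 0 0 0 -1; 0 0 0 0 0 -1; 0 0 0 0 0 -1",
  claw=1,
)

```text
time_s: 0.87
eef_pos: [0.1873, -0.5435, 0.231]
eef_rot: [-0.0, 0.856, 0.517, 0.0]
wrist_force: [-0.8, 0.3, 0.5]
opening: 0.002
grasp_force: 0.0
```

```bash
cat >> h.py <<'E'
from scipy.spatial.transform import Rotation as Ro
A=np.array([.594,.0405])
def st():
    o=ctrl.get_obs(); q=o["eef_rot"]; R=Ro.from_quat([q[1],q[2],q[3],q[0]]).as_matrix()
    p=o["eef_pos"]; d=p[:2]-A
    print("t",round(o["time_s"],2),"p",p.round(4),"psi",np.degrees(np.arctan2(R[1,0],R[0,0])).round(1),"tilt",R[:,2].round(3),"r",np.hypot(*d).round(4),"th",np.degrees(np.arctan2(d[1],d[0])).round(1),"F",o["wrist_force"].round(1),"q",o["q"].round(2),"op",round(o["opening"],2))
    return p,R
E
python3 - <<'E'
from h import *
p,R=st(); print((R.T@(np.array([.55,-.10,.2])-p)/.04).round(2))
E
```

```text
t 0.87 p [ 0.1873 -0.5435  0.231 ] psi 62.3 tilt [-0.     0.001 -1.   ] r 0.7116 th -124.9 F [-0.8  0.3  0.5] q [-1.45  0.18  1.61 -0.    1.35 -0.96] op 0.0
[14.03  2.87  0.78]
```

Request:
carry_out(
  plan="0.4 0.1 0 0 0 0; 0.95 0.2 0 0 0 0; 0.95 0.2 0 0 0 0; 0.95 0.2 0 0 0 0; 0.95 0.2 0 0 0 0; 0.95 0.2 0 0 0 0; 0.95 0.2 0 0 0 0; 0.95 0.2 0 0 0 0",
)

```text
time_s: 1.53
eef_pos: [0.3738, -0.3203, 0.2313]
eef_rot: [-0.0, 0.858, 0.514, 0.0]
wrist_force: [0.2, -0.8, -0.1]
opening: 0.0
grasp_force: 0.0
```

Request:
carry_out(
  plan="0.95 0.2 0 0 0 0; 0.95 0.2 0 0 0 0; 0.95 0.2 0 0 0 0; 0.95 0.2 0 0 0 0; 0.95 0.2 0 0 0 0; 0.95 0.15 0 0 0 0; 0.9 0.1 0 0 0 0; 0.4 0.1 0 0 0 0",
)

```text
time_s: 2.2
eef_pos: [0.5532, -0.0962, 0.2312]
eef_rot: [-0.001, 0.857, 0.515, 0.001]
wrist_force: [-0.4, -0.2, 0.1]
opening: -0.006
grasp_force: 0.0
```

Run:
```python
from h import *
import cv2
p,R=st(); print((R.T@(np.array([.55,-.10,.1])-p)/.04).round(2))
w=ctrl.camera("wrist"); cv2.imwrite("pics/w1.png",w["pixels"][:,:,::-1])
print(w["R"].round(3).tolist(),w["t"].tolist())
```

```text
t 2.2 p [ 0.5532 -0.0962  0.2312] psi 62.0 tilt [ 0.     0.002 -1.   ] r 0.1426 th -106.6 F [-0.4 -0.2  0.1] q [-0.38  0.15  1.64  0.    1.35  0.1 ] op -0.01
[-0.13 -0.02  3.28]
[[0.883, -0.47, -0.0], [-0.444, -0.835, 0.325], [-0.153, -0.287, -0.946]] [-0.5340988032791228, 0.12283110214005645, 0.43838957392145034]
```

View pics/w1.png

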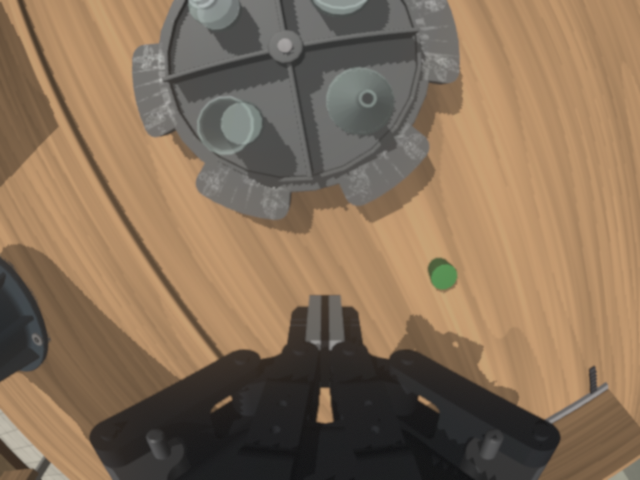

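Wrist view: hub at (286,45), the scallop ahead between lobe edges (289,205) and (345,195), fingertip at (324,297). I'll check these against the estimate.

Run:
```python
from h import *
w=ctrl.camera("wrist");K,R,t=load(w)
def fb(u,v,z):
    x=(u-K[0,2])/K[0,0];y=(v-K[1,2])/K[1,1];r=np.hypot(x,y)
    d=R.T@np.array([x/r*np.sin(r),y/r*np.sin(r),np.cos(r)]);o=-R.T@t
    return o+d*(z-o[2])/d[2]
for n,p,z in [("hub",(286,45),.083),("wallL",(168,78),.074),("wallR",(417,31),.074),("wallD",(313,178),.074),("e1",(289,205),.044),("e2",(345,195),.044),("stem",(368,98),.102),("tip",(324,297),.231)]:
    q=fb(*p,z);d=q[:2]-A;print(n,q.round(4),np.hypot(*d).round(4),np.degrees(np.arctan2(d[1],d[0])).round(1))
```

```text
hub [0.594 0.041 0.083] 0.0005 86.9
wallL [0.4962 0.0724 0.074 ] 0.1029 161.9
wallR [0.6934 0.0069 0.074 ] 0.105 -18.7
wallD [ 0.5613 -0.0634  0.074 ] 0.1089 -107.5
e1 [ 0.5267 -0.0792  0.044 ] 0.1373 -119.3
e2 [ 0.5763 -0.095   0.044 ] 0.1366 -97.4
stem [ 0.6275 -0.0256  0.102 ] 0.0741 -63.1
tip [ 0.5577 -0.0897  0.231 ] 0.1352 -105.6
```

Request:
carry_out(
  plan="-0.12 -0.06 0.3 0 0 -0.4; 0 0 0.8 0 0 -0.4; 0 0 0.9 0 0 -0.4; 0 0 0.9 0 0 -0.3; 0 0 0.9 0 0 -0.2; 0 0 0.6 0 0 0; 0 0 0.4 0 0 0; 0 0 0.15 0 0 0",
)

```text
time_s: 2.97
eef_pos: [0.5445, -0.1037, 0.0301]
eef_rot: [-0.002, 0.811, 0.585, -0.002]
wrist_force: [-0.2, 0.8, -1.1]
opening: 0.002
grasp_force: 0.0
```

```bash
python3 -c "
from h import *
st()"
```

```text
t 2.97 p [ 0.5445 -0.1037  0.0301] psi 71.6 tilt [-0.006  0.002 -1.   ] r 0.1524 th -108.9 F [-0.2  0.8 -1.1] q [-0.4   0.41  1.78 -0.    0.96 -0.08] op 0.0
```

Request:
carry_out(
  plan="0.12 -0.03 0 0 0 0; 0.08 -0.07 0 0 0 0.2; 0 -0.07 0 0 0 0.2; 0 -0.07 0 0 0 0.2; 0 -0.07 0 0 0 0.2; 0 -0.09 0 0 0 0.25; 0 -0.11 0 0 0 0.3; 0 -0.13 0 0 0 0.35",
)

```text
time_s: 3.63
eef_pos: [0.527, -0.0873, 0.0343]
eef_rot: [0.001, 0.858, 0.514, 0.001]
wrist_force: [1.1, -1.1, 0.1]
opening: -0.0
grasp_force: 0.4
```

```bash
python3 -c "
from h import *
st()"
```

```text
t 3.63 p [ 0.527  -0.0873  0.0343] psi 61.8 tilt [ 0.002 -0.001 -1.   ] r 0.1443 th -117.7 F [ 1.1 -1.1  0.1] q [-0.39  0.36  1.84 -0.    0.94  0.11] op -0.0
```

Request:
carry_out(
  plan="0 -0.15 0 0 0 0.4; 0 -0.15 0 0 0 0.4; 0.01 -0.16 0 0 0 0.45; 0 -0.16 0 0 0 0.45; 0.01 -0.16 0 0 0 0.45; 0 -0.16 0 0 0 0.45; 0.01 -0.16 0 0 0 0.45; 0 -0.16 0 0 0 0.45",
)

```text
time_s: 4.3
eef_pos: [0.4871, -0.0564, 0.0342]
eef_rot: [0.001, 0.934, 0.356, 0.001]
wrist_force: [0.9, -2.1, 0.6]
opening: 0.001
grasp_force: 0.6
```

```bash
python3 -c "
from h import *
st()"
```

```text
t 4.3 p [ 0.4871 -0.0564  0.0342] psi 41.7 tilt [ 0.002 -0.001 -1.   ] r 0.1442 th -137.8 F [ 0.9 -2.1  0.6] q [-0.36  0.28  1.95 -0.    0.91  0.49] op 0.0
```

Request:
carry_out(
  plan="0 -0.16 0 0 0 0.45; 0.01 -0.16 0 0 0 0.45; 0 -0.16 0 0 0 0.45; 0.01 -0.16 0 0 0 0.45; 0 -0.16 0 0 0 0.45; 0.01 -0.16 0 0 0 0.45; 0 -0.16 0 0 0 0.45; 0.01 -0.16 0 0 0 0.45",
)

```text
time_s: 4.97
eef_pos: [0.4606, -0.0126, 0.034]
eef_rot: [0.001, 0.983, 0.183, 0.0]
wrist_force: [-0.7, -1.2, 1.1]
opening: -0.004
grasp_force: 0.6
```

Request:
carry_out(
  plan="0 -0.16 0 0 0 0.45; 0.01 -0.16 0 0 0 0.45; 0 -0.16 0 0 0 0.45; 0.01 -0.16 0 0 0 0.45; 0 -0.16 0 0 0 0.45; 0.01 -0.16 0 0 0 0.45; 0 -0.16 0 0 0 0.45; 0.01 -0.16 0 0 0 0.45",
)

```text
time_s: 5.63
eef_pos: [0.4511, 0.0377, 0.0339]
eef_rot: [0.0, 1.0, 0.004, 0.0]
wrist_force: [-0.3, -0.4, 0.9]
opening: -0.002
grasp_force: 0.7
```

```bash
python3 -c "
from h import *
st()"
```

```text
t 5.63 p [0.4511 0.0377 0.0339] psi 0.5 tilt [ 0.    -0.001 -1.   ] r 0.1429 th -178.9 F [-0.3 -0.4  0.9] q [-0.18  0.21  2.04 -0.    0.89  1.38] op -0.0
```

Request:
carry_out(
  plan="0 -0.16 0 0 0 0.45; 0.01 -0.16 0 0 0 0.45; 0 -0.16 0 0 0 0.45; 0 -0.16 0 0 0 0.45; 0 -0.16 0 0 0 0.45; 0.01 -0.16 0 0 0 0.45; 0 -0.16 0 0 0 0.45; 0 -0.16 0 0 0 0.45",
)

```text
time_s: 6.3
eef_pos: [0.4594, 0.0881, 0.0339]
eef_rot: [0.0, 0.985, -0.175, 0.0]
wrist_force: [-1.2, -1.2, 1.4]
opening: 0.004
grasp_force: 0.6
```

Request:
carry_out(
  plan="0 -0.16 0 0 0 0.45; 0 -0.16 0 0 0 0.45; 0 -0.15 0 0 0 0.4; 0 -0.13 0 0 0 0.35; 0 -0.1 0 0 0 0.3; 0 -0.07 0 0 0 0.2; 0 -0.03 0 0 0 0.1; 0 0 0 0 0 0",
)

```text
time_s: 6.97
eef_pos: [0.4735, 0.1169, 0.0338]
eef_rot: [-0.0, 0.959, -0.283, 0.0]
wrist_force: [0.7, -0.5, 0.0]
opening: 0.002
grasp_force: 0.1
```

Run:
```python
from h import *
import cv2
st()
c=ctrl.camera("scene"); im=c["pixels"][140:290,225:410,::-1]
cv2.imwrite("pics/crop2.png",cv2.resize(im,None,fx=4,fy=4,interpolation=cv2.INTER_CUBIC))
```

```text
t 6.97 p [0.4735 0.1169 0.0338] psi -32.9 tilt [ 0.001 -0.    -1.   ] r 0.1427 th 147.6 F [ 0.7 -0.5  0. ] q [-0.    0.27  1.96 -0.    0.91  2.14] op 0.0
```

View pics/crop2.png

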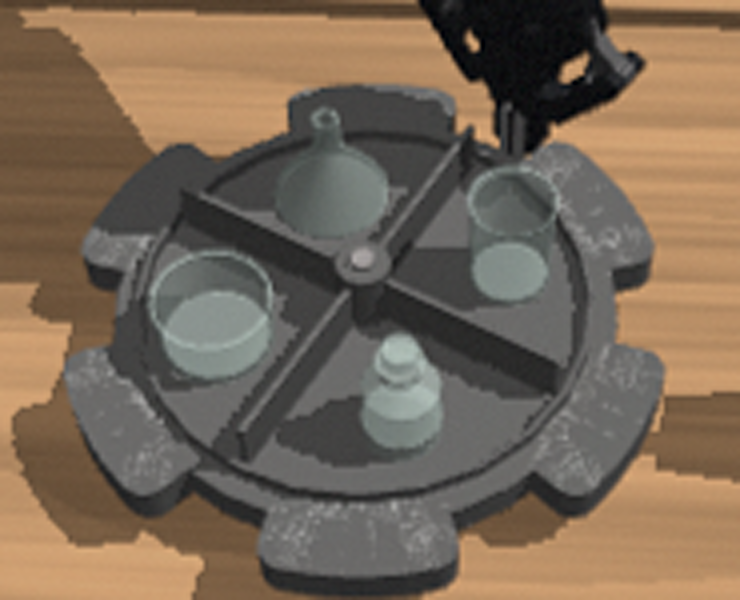

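Crop: stem top at (325,117), wall ends at (468,132), (185,195), (243,432) and (558,365). All glass is standing.

Run:
```python
from h import *
c=ctrl.camera("scene"); f=lambda u,v,z: back(c,225+u/4-.4,140+v/4-.4,z)
for p,z in [((325,117),.102),((468,132),.074),((185,195),.074),((243,432),.074),((558,365),.074)]:
    q=f(*p,z);d=q[:2]-A;print(q.round(4),np.hypot(*d).round(4),np.degrees(np.arctan2(d[1],d[0])).round(1))
```

```text
[0.5187 0.017  0.102 ] 0.0789 -162.7
[0.5001 0.0877 0.074 ] 0.1051 153.3
[ 0.5485 -0.0526  0.074 ] 0.1036 -116.0
[ 0.6878 -0.0078  0.074 ] 0.1055 -27.3
[0.6439 0.1352 0.074 ] 0.107 62.2
```

Request:
carry_out(
  plan="0 -0.1 0 0 0 0.28; 0 -0.16 0 0 0 0.45; 0 -0.16 0 0 0 0.45; 0 -0.16 0 0 0 0.45; 0 -0.16 0 0 0 0.45; 0 -0.14 0 0 0 0.4; 0 -0.11 0 0 0 0.3; 0 -0.07 0 0 0 0.2",
)

```text
time_s: 7.73
eef_pos: [0.5007, 0.1491, 0.0334]
eef_rot: [0.0, 0.906, -0.423, 0.0]
wrist_force: [-1.3, -1.3, 0.6]
opening: 0.003
grasp_force: 0.5
```

Request:
carry_out(
  plan="0 -0.04 0 0 0 0.1; 0 0 0 0 0 0; 0 0.05 0 0 0 0; -0.1 0.05 0 0 0 0; -0.3 0 0 0 0 0; -0.5 0 0 0 0 0; -0.6 0 0 0 0 0; -0.4 0 0 0 0 0",
)

```text
time_s: 8.4
eef_pos: [0.4479, 0.2076, 0.033]
eef_rot: [0.0, 0.905, -0.426, -0.001]
wrist_force: [-0.3, 0.1, 0.8]
opening: -0.002
grasp_force: 0.0
```

Run:
```python
from h import *
import cv2
st()
c=ctrl.camera("scene"); im=c["pixels"][140:290,225:410,::-1]
cv2.imwrite("pics/crop3.png",cv2.resize(im,None,fx=4,fy=4,interpolation=cv2.INTER_CUBIC))
```

```text
t 8.4 p [0.4479 0.2076 0.033 ] psi -50.5 tilt [-0.002  0.    -1.   ] r 0.2219 th 131.2 F [-0.3  0.1  0.8] q [0.19 0.29 1.94 0.   0.92 2.64] op -0.0
```

View pics/crop3.png

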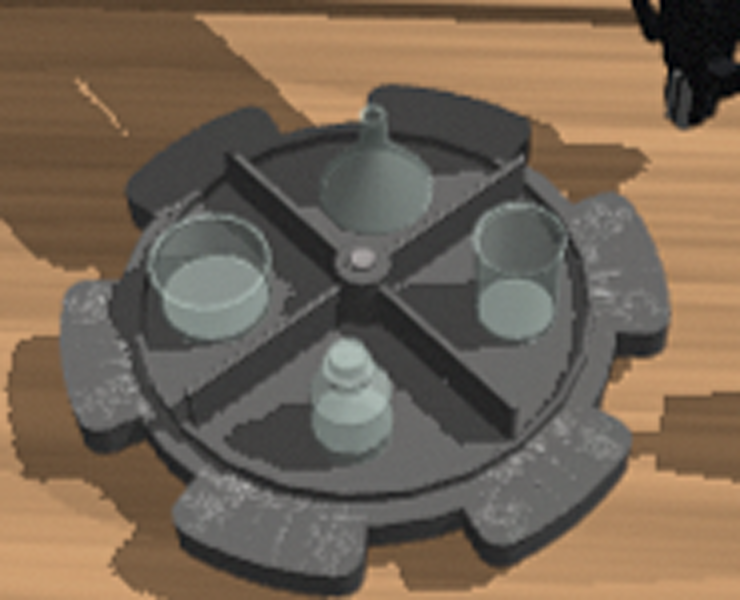

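Stem top is now at (374,113) and the funnel foot's centre at about (376,190). The hand is clear of the rim at the upper right.

Run:
```python
from h import *
c=ctrl.camera("scene"); f=lambda u,v,z: back(c,225+u/4-.4,140+v/4-.4,z)
for p,z in [((374,113),.102),((522,160),.074),((232,155),.074),((190,395),.074),((515,410),.074)]:
    q=f(*p,z);d=q[:2]-A;print(q.round(4),(d).round(4),np.degrees(np.arctan2(d[1],d[0])).round(1))
```

```text
[0.515  0.0411 0.102 ] [-0.079   0.0006] 179.5
[0.5179 0.1158 0.074 ] [-0.0761  0.0753] 135.3
[ 0.521 -0.032  0.074] [-0.073  -0.0725] -135.2
[ 0.6687 -0.0346  0.074 ] [ 0.0747 -0.0751] -45.2
[0.67   0.1157 0.074 ] [0.076  0.0752] 44.7
```

Request:
carry_out(
  plan="0 0 -0.3 0 0 0; 0 0 -0.6 0 0 0; 0 0 -0.8 0 0 0; 0 0 -0.8 0 0 0; 0 0 -0.6 0 0 0; 0 0 -0.3 0 0 0; 0 0 0 0 0 0; 0 0 0 0 0 0",
)

```text
time_s: 9.17
eef_pos: [0.4506, 0.2061, 0.1696]
eef_rot: [-0.0, 0.904, -0.427, 0.001]
wrist_force: [0.1, -0.1, -0.2]
opening: -0.001
grasp_force: 0.0
```

The funnel measures 179.5°, dead front, and the hand is clear.

```bash
python3 -c "
from bench import ctrl
print(ctrl.hand_in())"
```

```text
the job is handed in; nothing more can be done
None
```

I turned the table until the funnel stood at the very front, within about 1 mm of the line by the last picture, took the hand clear and handed the job in; no verdict came back.

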